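# Take the depth of the tamping block's well with the depth gauge

### The job

Lift the depth gauge out of its wooden stand and lower its rod gently into the blind well of the metal depth block until it bottoms out, never letting it drop, and press the rod lightly on the well's floor for a moment by its head. Then slide the gauge's stop bar down the rod until it lies on the top of the block, keep it pressed there for about a second, and leave the gauge standing in the well like that, without ramming anything or knocking the things around.

Things in the scene. Friction and masses are not known exactly. Their poses are not given: they have to be found in the camera images.
- gauge: depth gauge, 0.18 kg: upright steel rod 14 mm thick with a tapered foot, on top a dark wooden head 20 x 24 x 24 mm (x, y, z). Origin at the centre of the rod's foot, z up the rod; the head spans z = 76 to 100 mm and is the part to hold, across its 20 mm width (along x), because the stop bar lies below it along y. At the start it stands in the pocket of the stand, which is 40 mm deep and 19 mm wide; its yaw is free
- head (a point): centre of the gauge's wooden head, 88 mm above the foot of the rod
- stop_bar (a joint): how far the stop bar has been slid down the rod, m: 0 is its highest place, right under the head; range 0 to 0.045. It stays where it is put by friction of about 4 N
- bar_under (a point): stop bar: flat steel bar 18 x 104 x 10 mm (x, y, z) and a thin rubber face below, with the rod through its middle; this point is the middle of its underside, on the rod's axis, 62 mm above the rod's foot when the joint is 0; the bar's length runs along y. It can be pushed down on its two arms, on either side of the head; the head's top then stands up to 55 mm above the bar's top
- depth_block: fixed metal block 80 x 110 mm on a thin wooden foot, top at 75 mm; origin at the centre of its underside, z up; a clamp screw on its -x face. In the middle of the top is the well, a round upright blind bore 16 mm wide with a chamfered mouth. The well's floor (see well_floor) lies somewhere between 40 and 56 mm below the top, a different depth each time, and must be felt
- well_floor: the floor of the well: a turret hidden inside the block, fixed in each run, whose steps have different heights and are faced with firm rubber that gives about 1 mm under 20 N; one step closes the well from below. Origin on the turret's axis, at the worktop's height, 22 mm to the side (+y of the block) of the well; its turn differs each time and which step is how high is not known, so its pose does not give the depth
- well_mouth (a point): centre of the well's mouth, in the top face of the depth block, 75 mm above the worktop
- gauge_stand: fixed wooden stand 60 x 60 x 50 mm in which the gauge starts; origin at the centre of its underside, pocket in the middle of its top
- tamper: bystander: tamper 58 mm wide, 83 mm high with wooden handle; origin at the centre of its underside
- espresso_cup_1: bystander: dark green espresso cup 63 x 88 x 49 mm; origin under it
- sugar_jar: bystander: glass sugar jar 59 mm wide, 95 mm high; origin at the centre of its underside

How it is judged:
By the outcome, as a careful person would: the job done as asked, in the order asked, and still so for the second after the job is handed in, with the robot touching nothing.
It also fails if it takes over 64 s, if anything falls off the work surface, if the arm or the gripper's body presses on something with over 40 N, if the wrist force passes 120 N, or if a joint passes its speed limit or range.

### The arm

A 6-joint arm with a two-finger parallel gripper is mounted at the origin on a cart in front of the work surface, level with it; the furniture and walls round the work are solid. World frame = base frame: x ahead of the robot, y to its left, z up, the work surface at z = 0. Lengths are in m, angles in rad, forces in N, time in s.
With the tool pointing down it reaches from about 0.25 to 0.85 m from the base axis. Payload 12.5 kg.
Tool frame: the origin (TCP) lies at the very end of the fingers, on their centre line; the grasp point (between the pads) lies 19 mm behind it; z points along the fingers, x is the direction in which the jaws open and shut, and the axes are right-handed (so a half turn about z gives the same grasp; the last joint's range is limited). The gripper opens to 93 mm and grips with 3 to 60 N. Pads are 15 mm wide; open, the fingers measure 128 mm over their backs; the gripper's body (75 mm by 188 mm) begins 65 mm behind the grasp point.
Start: joints at [-1.327, 0.351, 1.652, -0, 1.139, -0.085], TCP at [0.178, -0.521, 0.219] pointing down, gripper open.
Joint ranges: [-2.75, 2.75], [-0.79, 2.1], [0.01, 2.65], [-1.57, 4.71], [0.07, 3.14], [-2.87, 2.87]. Speed limits (rad/s): [2.22, 2.22, 2.79, 3.14, 3.14, 3.14].

### API

Orientations are given as a rotation vector (axis times angle).
In Python, from plant import arm gives the robot as it stands.
- The arm moves only by the shell command python3 -m handwheel 'ROWS' [OPENING] [FORCE]. ROWS is JSON, a list of rows, each an object with "slide": the shift along the world's x, y, z in cm, a list of three; "dr": the turn, a rotation vector about the world's x, y, z in units of 8 degrees (1.0 is 8 degrees), a list of three. A call has 1 to 12 rows; each row shifts and turns the commanded pose from where the row before left it; what a row does not reach is not made up. A row lasts 1/10 s, in which the tool goes at most 50 mm and 8.59 degrees, less where a joint would pass 70% of its speed; a pose out of reach is approached as far as the arm can. A call is refused whole if a number of a shift passes 5 or a number of a turn 1, either way. A call with a gripper value outside its range is refused whole. OPENING is the opening in per cent of the stroke, from 0 (shut) to 100 (fully open), set as the call begins (- or left out, the last holds). The fingers move at their own pace and stop on an object; FORCE is the grip in N (left out, the last holds). Time passes only in rows, so rows that do not move let the fingers close. It gives the time, the measured TCP pose, the force and the opening at its end, in the units of the state.
- arm.get_state(): the state, without advancing time (a new reading comes with each control period).
- arm.snapshot(name): name is "scene" or "side" or "wrist"; returns (picture, depth): 384x512x3 uint8, red, green, blue; 384x512 float32, m along the optical axis (not along the pixel's ray), 0 where there is no reading.
- arm.camera_model(name): a dict with "fx", "fy", "cx", "cy" (pixels), "R" (3x3) and "t" (3): a world point X has camera coordinates R X + t. Camera axes: x right, y down, z forward; pixel columns grow to the right and rows downward; lengths in m; the calibration is good to about 2 mm. A picture is of the moment at which its call begins: read the wrist's pose just before it. camera_model takes no time and is no camera call; for the wrist camera it gives the pose at the moment of the call.
- arm.sign_off(): hands the job in, once; it reports no verdict.
The state is a dict: "time_s": time; "joints": joint angles; "joint_vel": joint speeds; "tau": joint torques, N m; "position": TCP position; "orientation": TCP orientation; "force": force on the tool from outside, world axes, zero at the start; "wrist_torque": the same for the moment, N m; "gripper_width": finger opening in m.
Only numpy, scipy, OpenCV 4.12 (cv2) and the standard library are available. Lean on these libraries where they do the work, as an engineer would, in place of code of your own. Each camera call takes 0.05 s, during which the arm holds its last target.

## Working session

There is one attempt and no reset: what is moved stays moved. The work goes in short steps, Python scripts to look and compute and a shell command to move; the robot and the scene stay as the last step left them, time stands still between calls to the robot, and variables do not carry over. Pictures are saved under pics/ and viewed, and the job is handed in when it is done.

```bash
ls; mkdir -p pics; cat > h.py <<'E'
from plant import arm
import numpy as np, cv2
def snap(n,f):
    m=arm.camera_model(n); p,d=arm.snapshot(n)
    cv2.imwrite('pics/'+f+'.png',cv2.cvtColor(p,cv2.COLOR_RGB2BGR)); np.savez('pics/'+f+'.npz',p=p,d=d,**{k:np.array(v) for k,v in m.items()})
    return p,d,m
def load(f): 
    z=np.load('pics/'+f+'.npz'); return z['p'],z['d'],z
def pts(d,m):
    v,u=np.mgrid[0:d.shape[0],0:d.shape[1]]
    c=np.stack([(u-m['cx'])/m['fx']*d,(v-m['cy'])/m['fy']*d,d],-1)
    return (c-np.array(m['t']))@np.array(m['R'])
def ray(u,v,z,m):
    R=np.array(m['R']);o=-R.T@np.array(m['t']);r=R.T@np.array([(u-m['cx'])/m['fx'],(v-m['cy'])/m['fy'],1])
    return o+r*(z-o[2])/r[2]
def proj(X,m):
    c=np.array(m['R'])@np.array(X)+np.array(m['t']); return m['fx']*c[0]/c[2]+m['cx'],m['fy']*c[1]/c[2]+m['cy']
E
python3 - <<'E'
from h import *
print(arm.get_state())
snap('scene','s0');snap('side','d0')
for n in('scene','side'):print(arm.camera_model(n))
E
```

```text
pics
{'time_s': 0.0, 'joints': array([-1.32657435e+00,  3.51239417e-01,  1.65243014e+00,  2.23944923e-05,
        1.13911652e+00, -8.45990910e-02]), 'joint_vel': array([-0.00092597,  0.00016759, -0.00057999,  0.00061373,  0.00104923,
        0.00040335]), 'tau': array([ 1.28216805e-03, -4.97313809e+01, -2.85252124e+01,  6.99494127e-02,
        2.57713103e-02, -1.16090068e-04]), 'position': array([ 0.17755458, -0.52017937,  0.21809739]), 'orientation': array([-2.55441969e+00,  1.82745265e+00,  1.40595830e-03]), 'force': array([ 0.49553051,  0.05837326, -0.69471813]), 'wrist_torque': array([-0.0345354 , -0.01271626, -0.00804333]), 'gripper_width': 0.09308280714948573}
{'fx': 361.09995953137644, 'fy': 361.09995953137644, 'cx': 261.3933152991827, 'cy': 192.6689358333069, 'R': array([[-0.92254946, -0.38573168, -0.01065621],
       [-0.17571527,  0.44452158, -0.87836479],
       [ 0.34355004, -0.80846251, -0.47787209]]), 't': array([0.52651155, 0.16906692, 0.70889496])}
{'fx': 365.36030218263494, 'fy': 365.36030218263494, 'cx': 260.281510281407, 'cy': 192.03120496375743, 'R': array([[-0.89377676, -0.44850195,  0.00301694],
       [-0.245832  ,  0.48424684, -0.83968543],
       [ 0.37513961, -0.75123299, -0.54306471]]), 't': array([0.53126209, 0.2078267 , 0.70461993])}
```

View pics/s0.png

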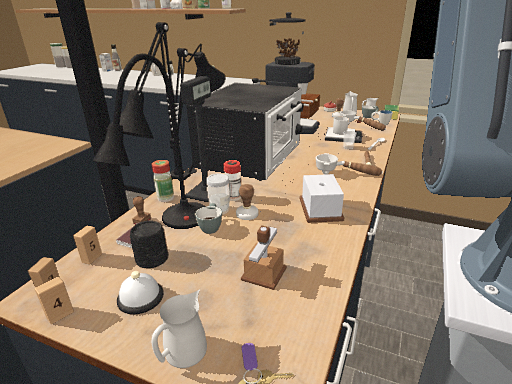

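View pics/d0.png

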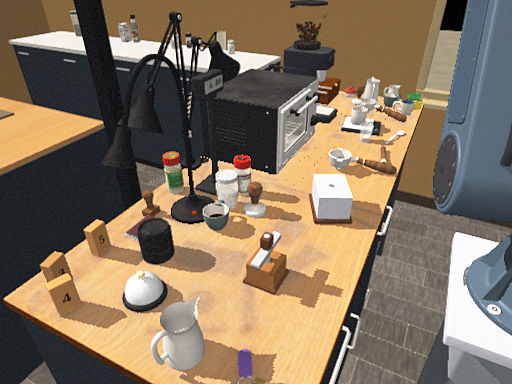

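The scene view shows the stand at about (264,268) with the gauge head at (264,233), and the white block at (322,195) with its well at about (322,183). The tamper (247,205), cup (208,220) and sugar jar (219,190) stand behind them.

```bash
python3 - <<'E'
from h import *
for f,l in(('s0',dict(head=(264,230,.14),well=(322,184,.075),stand=(264,262,.05),tamper=(247,208,.01),cup=(208,220,.04),jar=(219,190,.05))),('d0',dict(head=(266,240,.14),well=(331,187,.075)))):
    p,d,m=load(f); P=pts(d,m)
    for k,(u,v,z) in l.items(): print(f,k,P[v,u].round(3),ray(u,v,z,m).round(3))
a=[]
for f,(x0,y0) in(('s0',(225,160)),('d0',(225,165))):
    p,d,m=load(f); c=p[y0:y0+135,x0:x0+130,::-1]; a.append(cv2.resize(c,None,fx=3,fy=3,interpolation=cv2.INTER_CUBIC))
cv2.imwrite('pics/c0.png',np.hstack(a)[:, :800])
E
```

```text
s0 head [0.488 0.183 0.108] [0.47  0.226 0.14 ]
s0 well [ 0.451 -0.119  0.068] [ 0.448 -0.104  0.075]
s0 stand [0.48  0.203 0.049] [0.48  0.204 0.05 ]
s0 tamper [ 0.612 -0.005  0.023] [ 0.622 -0.025  0.01 ]
s0 cup [0.656 0.11  0.046] [0.661 0.102 0.04 ]
s0 jar [0.677 0.016 0.073] [ 0.699 -0.021  0.05 ]
d0 head [0.486 0.193 0.11 ] [0.471 0.225 0.14 ]
d0 well [ 0.452 -0.115  0.064] [ 0.448 -0.098  0.075]
```

View pics/c0.png

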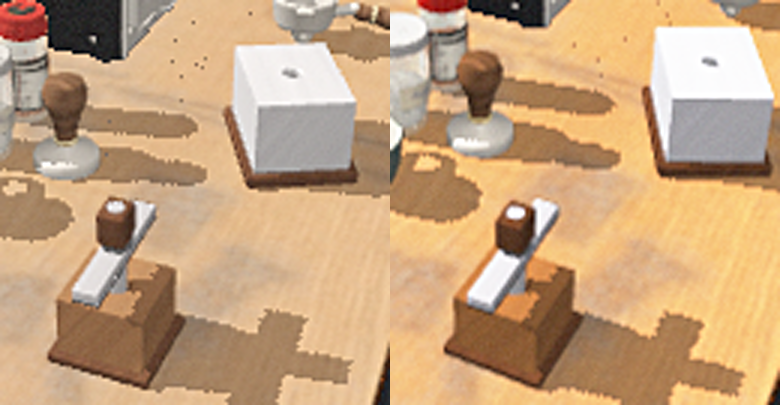

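```bash
python3 - <<'E'
from h import *
from scipy.spatial.transform import Rotation as Ro
for f in('s0','d0'):
    p,d,m=load(f); P=pts(d,m); z0=160 if f=='s0' else 165
    if f=='s0': B=[(85,300),(150,205)];H=(115,207);W=(291,73)
    else: B=[(480,303),(549,205)];H=(515,213);W=(711,60)
    g=lambda q:(225+((q[0]-390) if f=='d0' else q[0])/3, z0+q[1]/3)
    b=[ray(*g(q),.082,m) for q in B]; v=b[1]-b[0]
    print(f,'bar ends',b[0].round(3),b[1].round(3),np.linalg.norm(v),np.degrees(np.arctan2(v[1],v[0])))
    print('head',ray(*g(H),.11,m).round(4),'well',ray(*g(W),.075,m).round(4))
    ok=(d>0)&(P[...,0]<.95)&(P[...,0]>.2)&(abs(P[...,1])<.45)&(P[...,2]>.13)
    Q=P[ok]; 
    for a in range(-70,50,8):
        th=np.degrees(np.arctan2(Q[:,1],Q[:,0])); s=Q[(abs(th-a)<4)]
        if len(s): r=np.hypot(s[:,0],s[:,1]); print(a,len(s),'minr',r.min().round(3),'zmax',s[:,2].max().round(2))
    # block top
    t=(abs(P[...,2]-.075)<.006)&(abs(P[...,0]-.45)<.08)&(abs(P[...,1]+.1)<.09)&(p.min(-1)>190)
    r=cv2.minAreaRect(P[t][:,:2].astype(np.float32)); print('block',t.sum(),r)
s=arm.get_state();R=Ro.from_rotvec(s['orientation']).as_matrix();print(R.round(3)); print('tool x yaw',np.degrees(np.arctan2(R[1,0],R[0,0])))
m=arm.camera_model('wrist');print({k:np.round(m[k],3) for k in m}); Rw=np.array(m['R']);print('cam pos',-Rw.T@m['t'])
E
```

```text
s0 bar ends [0.484 0.242 0.082] [0.484 0.135 0.082] 0.10726904950945171 -90.18648792514384
head [0.4889 0.1833 0.11  ] well [ 0.4472 -0.1026  0.075 ]
-38 44 minr 0.757 zmax 0.22
-30 725 minr 0.66 zmax 0.22
-22 1181 minr 0.271 zmax 0.48
-14 3910 minr 0.251 zmax 0.48
-6 2412 minr 0.239 zmax 0.48
2 2288 minr 0.231 zmax 0.48
10 2411 minr 0.204 zmax 0.48
18 3251 minr 0.207 zmax 0.46
26 1394 minr 0.216 zmax 0.38
34 194 minr 0.231 zmax 0.3
block 640 ((0.44819778203964233, -0.10758578777313232), (0.08029826730489731, 0.11271755397319794), 26.582805633544922)
d0 bar ends [0.486 0.237 0.082] [0.487 0.134 0.082] 0.10379015961875043 -89.41786467026058
head [0.4898 0.1822 0.11  ] well [ 0.4482 -0.1079  0.075 ]
-38 61 minr 0.756 zmax 0.22
-30 903 minr 0.66 zmax 0.22
-22 1435 minr 0.271 zmax 0.5
-14 4175 minr 0.252 zmax 0.5
-6 2617 minr 0.239 zmax 0.5
2 2472 minr 0.232 zmax 0.51
10 2992 minr 0.205 zmax 0.51
18 3490 minr 0.207 zmax 0.47
26 1464 minr 0.216 zmax 0.39
34 238 minr 0.232 zmax 0.3
block 738 ((0.44718635082244873, -0.10545196384191513), (0.08065398782491684, 0.11013682186603546), 26.221799850463867)
[[ 0.323 -0.946 -0.   ]
 [-0.946 -0.323  0.001]
 [-0.001 -0.    -1.   ]]
tool x yaw -71.1573246244853
{'fx': np.float64(313.867), 'fy': np.float64(313.867), 'cx': np.float64(252.928), 'cy': np.float64(193.651), 'R': array([[ 0.322, -0.947, -0.   ],
       [-0.92 , -0.312,  0.236],
       [-0.224, -0.076, -0.972]]), 't': array([-0.549, -0.027,  0.389])}
cam pos [ 0.23905433 -0.49920238  0.38373686]
```

```bash
python3 - <<'E'
from h import *
p,d,m=load('s0'); P=pts(d,m)
for n,(u,v) in dict(lampbase=(185,213),pole=(187,150),h1=(112,150),h2=(208,75),elbow=(162,28),h3=(135,115),e2=(150,65),bar=(168,80),rob=(440,150),p3=(183,52),top=(200,60)).items(): print(n,P[v,u].round(3),d[v,u])
ok=(d>0)&(P[...,2]>.12)&(P[...,2]<.7)&(np.hypot(P[...,0],P[...,1])<.75)&(P[...,0]>0)
v,u=np.nonzero(ok)
import collections
c=collections.defaultdict(list)
for a,b in zip(u,v): c[(a//32,b//32)].append(P[b,a])
for k,q in sorted(c.items()): q=np.array(q);print((k[0]*32,k[1]*32),len(q),q.min(0).round(2),q.max(0).round(2))
E
```

```text
lampbase [0.745 0.073 0.023] 0.8945901
pole [ 1.673 -1.274 -0.447] 2.5271728
h1 [0.731 0.269 0.265] 0.61578166
h2 [ 0.837 -0.241  0.293] 1.051155
elbow [ 0.868 -0.095  0.427] 0.8796929
h3 [0.836 0.085 0.264] 0.8007323
e2 [ 0.857 -0.017  0.354] 0.8478108
bar [0.752 0.062 0.341] 0.75443184
rob [0.219 0.094 0.274] 0.57690924
p3 [ 0.876 -0.185  0.361] 0.9862888
top [ 0.849 -0.225  0.336] 1.021885
(np.int64(224), np.int64(96)) 477 [ 0.66 -0.27  0.17] [ 0.73 -0.18  0.22]
(np.int64(224), np.int64(128)) 341 [ 0.66 -0.19  0.12] [ 0.73 -0.18  0.17]
(np.int64(256), np.int64(64)) 3 [ 0.64 -0.38  0.22] [ 0.64 -0.37  0.22]
(np.int64(256), np.int64(96)) 825 [ 0.59 -0.37  0.17] [ 0.7  -0.18  0.22]
(np.int64(256), np.int64(128)) 314 [ 0.62 -0.21  0.12] [ 0.66 -0.18  0.18]
(np.int64(288), np.int64(64)) 4 [ 0.63 -0.4   0.22] [ 0.64 -0.38  0.22]
(np.int64(288), np.int64(96)) 231 [ 0.59 -0.41  0.12] [ 0.64 -0.24  0.22]
(np.int64(416), np.int64(0)) 292 [ 0.24 -0.09  0.43] [ 0.26 -0.01  0.48]
(np.int64(416), np.int64(32)) 412 [ 0.23 -0.6   0.31] [0.25 0.03 0.44]
(np.int64(416), np.int64(64)) 528 [ 0.22 -0.
[... 651 characters left out ...]
 0.32]
(np.int64(448), np.int64(160)) 1022 [0.15 0.1  0.21] [0.21 0.13 0.27]
(np.int64(448), np.int64(192)) 141 [0.14 0.08 0.19] [0.19 0.1  0.21]
(np.int64(480), np.int64(0)) 1023 [0.16 0.03 0.45] [0.21 0.06 0.48]
(np.int64(480), np.int64(32)) 1021 [0.15 0.05 0.4 ] [0.2  0.08 0.45]
(np.int64(480), np.int64(64)) 1020 [0.14 0.06 0.36] [0.19 0.1  0.41]
(np.int64(480), np.int64(96)) 1022 [0.13 0.07 0.32] [0.18 0.11 0.37]
(np.int64(480), np.int64(128)) 1017 [0.12 0.09 0.27] [0.17 0.11 0.32]
(np.int64(480), np.int64(160)) 1022 [0.1  0.08 0.21] [0.16 0.12 0.28]
(np.int64(480), np.int64(192)) 312 [ 0.07 -0.04  0.12] [0.15 0.1  0.22]
(np.int64(480), np.int64(224)) 17 [0.07 0.02 0.12] [0.07 0.04 0.13]
```

```bash
python3 -m handwheel '[{"slide":[2.4,3.7,0.4],"dr":[0,0,0.8]},{"slide":[2.4,3.7,0.4],"dr":[0,0,0.8]},{"slide":[2.4,3.7,0.4],"dr":[0,0,0.8]},{"slide":[2.4,3.7,0.4],"dr":[0,0,0.8]},{"slide":[2.4,3.7,0.4],"dr":[0,0,0.8]},{"slide":[2.4,3.7,0.4],"dr":[0,0,0.8]},{"slide":[2.4,3.7,0.4],"dr":[0,0,0.8]},{"slide":[2.4,3.7,0.4],"dr":[0,0,0.8]},{"slide":[2.4,3.7,0.4],"dr":[0,0,0.8]},{"slide":[2.4,3.7,0.4],"dr":[0,0,0.8]},{"slide":[2.4,3.7,0.4],"dr":[0,0,0.8]},{"slide":[0,0,0],"dr":[0,0,0]}]' 100 20
python3 - <<'E'
from h import *
from scipy.spatial.transform import Rotation as Ro
s=arm.get_state();R=Ro.from_rotvec(s['orientation']).as_matrix();print('yaw',np.degrees(np.arctan2(R[1,0],R[0,0])),s['joint_vel'].round(3))
snap('wrist','w1')
E
```

```text
time_s: 1.3
position: [0.4434, -0.1101, 0.2629]
orientation: [-3.141, 0.008, -0.001]
force: [-0.5, 0.3, 1.6]
gripper_width: 0.093
yaw -0.30063436446537867 [-0.092 -0.011  0.036 -0.026 -0.008  0.014]
```

View pics/w1.png

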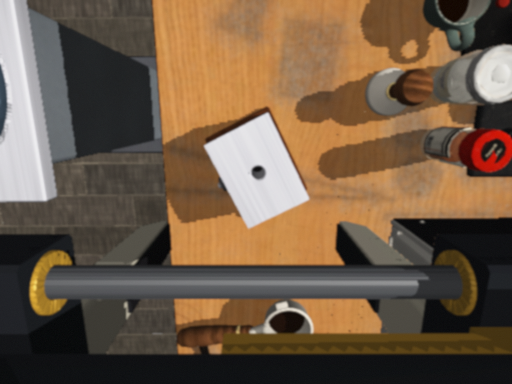

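Wrist view from above the block: the well is at (258,172), the top's corners are at (206,145), (268,112), (308,199) and (248,227), and the screw on the -x side is at (222,185).

```bash
cat >> h.py <<'E'
def well(f):
    p,d,m=load(f); g=p.min(-1)
    t=(g>150).astype(np.uint8); n,l,st,ce=cv2.connectedComponentsWithStats(t)
    u0,v0=map(int,proj((.449,-.106,.075),m)); lab=None
    b=[i for i in range(1,n) if st[i,0]<=u0<st[i,0]+st[i,2] and st[i,1]<=v0<st[i,1]+st[i,3] and st[i,4]>500]
    i=max(b,key=lambda i:st[i,4]); mk=(l==i).astype(np.uint8)
    cs,h=cv2.findContours(mk,cv2.RETR_CCOMP,cv2.CHAIN_APPROX_NONE)
    o=max((c for c,hh in zip(cs,h[0]) if hh[3]<0),key=cv2.contourArea)
    W=np.array([ray(*q[0],.075,m)[:2] for q in o]); r=cv2.minAreaRect(W.astype(np.float32)); print('block',r)
    for c,hh in zip(cs,h[0]):
        if hh[3]>=0 and cv2.contourArea(c)>30:
            # outline of the dark region: hole contour lies on bright pixels
            mm=np.zeros_like(mk);cv2.drawContours(mm,[c],-1,1,-1); mm=mm*(1-mk)
            M=cv2.moments(mm,True);print('well px',M['m10']/M['m00'],M['m01']/M['m00'],M['m00'],ray(M['m10']/M['m00'],M['m01']/M['m00'],.075,m).round(4))
E
python3 - <<'E'
from h import *
well('w1'); p,d,m=load('w1'); P=pts(d,m); print(P[150,240],P[172,245], P[200,250])
for f in('s0','d0'):
  try: well(f)
  except Exception as e: print(e)
E
```

```text
block ((0.4485199451446533, -0.1064256951212883), (0.080454520881176, 0.11038773506879807), 26.335533142089844)
well px 257.91333333333336 172.01333333333332 150.0 [ 0.4491 -0.1057  0.075 ]
[ 0.42911172 -0.08057146  0.07512386] [ 0.43441133 -0.10547499  0.0756571 ] [ 0.43979817 -0.13867698  0.07487473]
block ((0.4353025257587433, -0.05932704359292984), (0.10042258352041245, 0.20960423350334167), 21.416025161743164)
block ((0.4367016553878784, -0.06776072829961777), (0.09736104309558868, 0.19281700253486633), 26.19108772277832)
```

```bash
python3 -m handwheel '[{"slide":[0.5,3.6,0],"dr":[0,0,0]},{"slide":[0.5,3.6,0],"dr":[0,0,0]},{"slide":[0.5,3.6,0],"dr":[0,0,0]},{"slide":[0.5,3.6,0],"dr":[0,0,0]},{"slide":[0.5,3.6,0],"dr":[0,0,0]},{"slide":[0.5,3.6,0],"dr":[0,0,0]},{"slide":[0.5,3.6,0],"dr":[0,0,0]},{"slide":[0.5,3.6,0],"dr":[0,0,0]},{"slide":[0,0,0],"dr":[0,0,0]},{"slide":[0,0,0],"dr":[0,0,0]}]'
python3 - <<'E'
from h import *
snap('wrist','w2')
E
```

```text
time_s: 2.35
position: [0.4815, 0.1737, 0.2622]
orientation: [3.141, -0.022, -0.001]
force: [0.0, -0.0, 1.5]
gripper_width: 0.0928
```

View pics/w2.png

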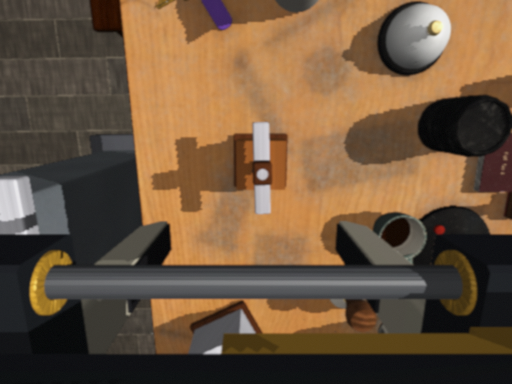

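Wrist view over the stand: the bar runs vertically from (261,123) to (264,213), the head is at (262,174), and the stand spans (234-288, 134-189).

```bash
python3 - <<'E'
from h import *
from scipy.spatial.transform import Rotation as Ro
s=arm.get_state();R=Ro.from_rotvec(s['orientation']).as_matrix();print('yaw',np.degrees(np.arctan2(R[1,0],R[0,0])),s['position'],R[:,2])
p,d,m=load('w2'); x0,y0=225,115
mk=((p.min(-1)>140)).astype(np.uint8); mk[:,:225]=0;mk[:,300:]=0;mk[:110]=0;mk[225:]=0
v,u=np.nonzero(mk); W=np.array([ray(a,b,.082,m)[:2] for a,b in zip(u,v) if not(abs(a-262)<9 and abs(b-174)<12)])
print('bar',cv2.minAreaRect(W.astype(np.float32)), len(W))
n,l,st,ce=cv2.connectedComponentsWithStats(mk); print(st[1:],ce[1:])
for i in range(1,n):
  print(ray(*ce[i],.11,m).round(4),ray(*ce[i],.082,m).round(4))
P=pts(d,m); print(P[174,262],P[130,261],P[205,263],P[145,245])
cv2.imwrite('pics/c2.png',cv2.resize(p[y0:225,225:300,::-1],None,fx=5,fy=5,interpolation=cv2.INTER_CUBIC))
E
```

```text
yaw -0.8391252678283871 [0.48153613 0.17323679 0.26231294] [-6.96751644e-04 -5.70634127e-04 -9.99999594e-01]
bar ((0.4912540316581726, 0.1823684275150299), (0.017417650669813156, 0.10250718891620636), 0.7056390643119812) 1027
[[253 122  17  38 604]
 [257 169  11  11  91]
 [255 185  16  29 428]] [[261.28642384 140.5115894 ]
 [262.07692308 173.92307692]
 [262.62850467 199.1728972 ]]
[0.4902 0.2159 0.11  ] [0.4909 0.2138 0.082 ]
[0.4907 0.182  0.11  ] [0.4915 0.1769 0.082 ]
[0.4911 0.1552 0.11  ] [0.4919 0.1477 0.082 ]
[0.49065347 0.18188099 0.1100246 ] [0.49078937 0.2249238  0.07901069] [0.49227358 0.14037834 0.08034408] [0.47223876 0.2064855  0.05011773]
```

View pics/c2.png

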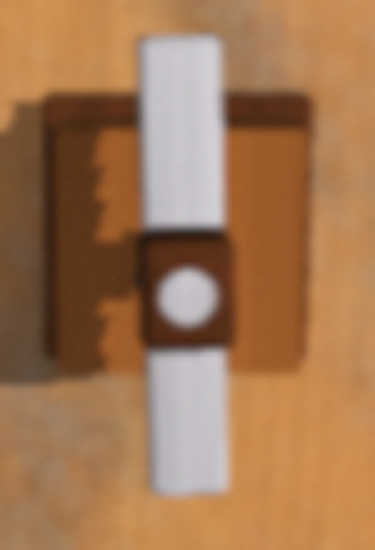

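```bash
python3 -m handwheel '[{"slide":[0.3,0.3,-3],"dr":[0,0,0.19]},{"slide":[0.3,0.3,-4],"dr":[0,0,0]},{"slide":[0.3,0.1,-3],"dr":[0,0,0]},{"slide":[0,0,-2],"dr":[0,0,0]},{"slide":[0,0,0],"dr":[0,0,0]},{"slide":[0,0,0],"dr":[0,0,0]},{"slide":[0,0,0],"dr":[0,0,0]}]'
python3 - <<'E'
from h import *
from scipy.spatial.transform import Rotation as Ro
s=arm.get_state();R=Ro.from_rotvec(s['orientation']).as_matrix();print('yaw',np.degrees(np.arctan2(R[1,0],R[0,0])),s['position'],s['joint_vel'].round(3))
p,d,m=snap('wrist','w3');P=pts(d,m)
cv2.imwrite('pics/w3b.png',p[:,:,::-1])
mk=((p.min(-1)>140)).astype(np.uint8)
n,l,st,ce=cv2.connectedComponentsWithStats(mk)
for i in range(1,n):
  if st[i,4]>60 and 200<ce[i][0]<320:print(st[i],ce[i].round(1),ray(*ce[i],.11,m).round(4))
print(proj((.4909,.1821,.11),m))
E
```

```text
time_s: 3.1
position: [0.4914, 0.1811, 0.1441]
orientation: [-3.141, -0.019, -0.003]
force: [-0.1, 0.4, -0.4]
gripper_width: 0.0929
yaw 0.7067860868190257 [0.49135555 0.18106663 0.14406615] [ 0.008 -0.002 -0.003  0.002 -0.003  0.   ]
[ 242  136   23   56 1244] [252.7 163.3] [0.4907 0.2176 0.11  ]
[245 209  16   9 113] [252.1 213.6] [0.4907 0.1839 0.11  ]
[243 233  21  31 649] [253. 248.] [0.4915 0.1594 0.11  ]
(np.float64(252.43619539431617), np.float64(216.25054530825093))
```

View pics/w3.png

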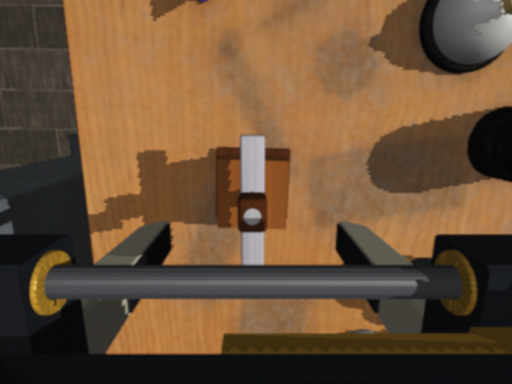

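The head's white dot is at (253,215), centred between the jaws. I'll go down and grip.

```bash
python3 -m handwheel '[{"slide":[0,0.1,-2],"dr":[0,0,0]},{"slide":[0,0,-2],"dr":[0,0,0]},{"slide":[0,0,-1.2],"dr":[0,0,0]},{"slide":[0,0,-0.8],"dr":[0,0,0]},{"slide":[0,0,0],"dr":[0,0,0]},{"slide":[0,0,0],"dr":[0,0,0]}]'
python3 -m handwheel '[{"slide":[0,0,0],"dr":[0,0,0]},{"slide":[0,0,0],"dr":[0,0,0]},{"slide":[0,0,0],"dr":[0,0,0]},{"slide":[0,0,0],"dr":[0,0,0]},{"slide":[0,0,0],"dr":[0,0,0]},{"slide":[0,0,0],"dr":[0,0,0]},{"slide":[0,0,0],"dr":[0,0,0]},{"slide":[0,0,0],"dr":[0,0,0]},{"slide":[0,0,0],"dr":[0,0,0]},{"slide":[0,0,0],"dr":[0,0,0]}]' 15 30
```

```text
time_s: 3.75
position: [0.491, 0.1826, 0.0833]
orientation: [-3.141, -0.021, -0.001]
force: [-0.7, 0.4, -0.6]
gripper_width: 0.0929
time_s: 4.75
position: [0.4906, 0.1825, 0.0826]
orientation: [3.142, 0.021, 0.0]
force: [-0.1, 0.8, -0.1]
gripper_width: 0.0196
```

```bash
python3 -m handwheel '[{"slide":[0,0,0.5],"dr":[0,0,0]},{"slide":[0,0,1],"dr":[0,0,0]},{"slide":[0,0,1.5],"dr":[0,0,0]},{"slide":[0,0,2],"dr":[0,0,0]},{"slide":[0,0,2],"dr":[0,0,0]},{"slide":[0,0,2],"dr":[0,0,0]},{"slide":[0,0,1.5],"dr":[0,0,0]},{"slide":[0,0,0.5],"dr":[0,0,0]},{"slide":[0,0,0],"dr":[0,0,0]},{"slide":[0,0,0],"dr":[0,0,0]}]' 
python3 - <<'E'
from h import *
snap('wrist','w4');snap('scene','s4')
E
```

```text
time_s: 5.75
position: [0.4902, 0.1824, 0.1921]
orientation: [3.141, 0.021, -0.001]
force: [-0.2, 0.0, -2.1]
gripper_width: 0.0198
```

View pics/w4.png

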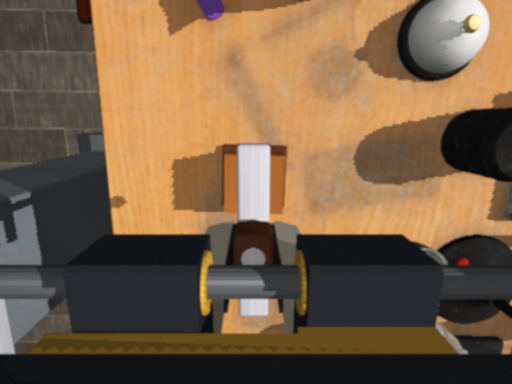

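View pics/s4.png

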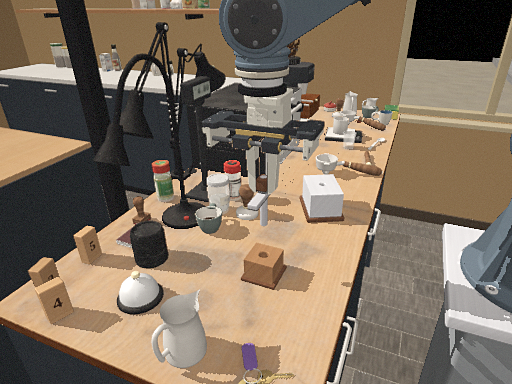

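```bash
python3 - <<'E'
from h import *
p,d,m=load('w4');P=pts(d,m)
mk=((p.min(-1)>140)).astype(np.uint8);n,l,st,ce=cv2.connectedComponentsWithStats(mk)
for i in range(1,n):
  if st[i,4]>60 and 200<ce[i][0]<320:print(st[i],ce[i].round(1))
for v in (150,170,190,210,305,312): print(v,P[v,253].round(4))
for v in(144,315): print(ray(253,v,.1915,m))
print('dot',P[257,253],ray(253.5,258,.2195,m))
p,d,m=load('s4')
cv2.imwrite('pics/c4.png',cv2.resize(p[165:240,220:300,::-1],None,fx=7,fy=7,interpolation=cv2.INTER_CUBIC))
for z in(.12,.15,.18): print(z,proj((.4902,.1824,z),m))
E
```

```text
[ 238  144   32   78 2409] [253.8 181.8]
[230 281  32   3  64] [247.8 282.2]
[240 299  29  18 490] [254. 307.]
150 [0.4895 0.2307 0.1907]
170 [0.4896 0.22   0.1909]
190 [0.4898 0.2085 0.1888]
210 [0.4899 0.1974 0.19  ]
305 [0.4906 0.1384 0.1911]
312 [0.4907 0.1334 0.1907]
[0.48946398 0.23391102 0.1915    ]
[0.49067007 0.13190185 0.1915    ]
dot [0.49006333 0.18333151 0.2205033 ] [0.49031348 0.18234646 0.2195    ]
0.12 (np.float64(262.81173421791084), np.float64(224.13896871444723))
0.15 (np.float64(262.6672341744214), np.float64(210.36696563050052))
0.18 (np.float64(262.5162988924378), np.float64(195.9816331506105))
```

View pics/c4.png

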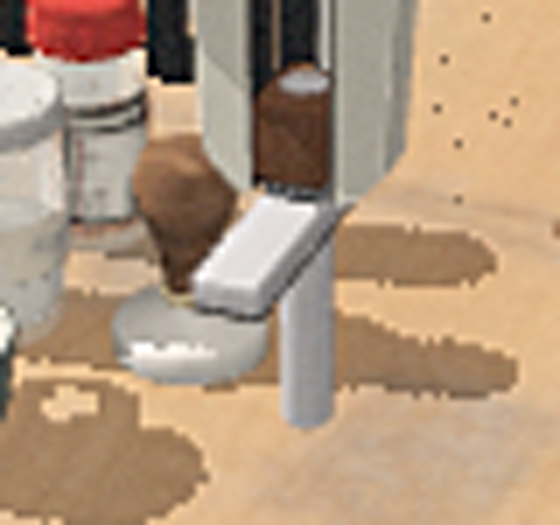

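```bash
python3 -m handwheel '[{"slide":[0,-2,0],"dr":[0,0,0.4]},{"slide":[0,-3.5,0],"dr":[0,0,0.4]},{"slide":[0,-3.5,0],"dr":[0,0,0.4]},{"slide":[0,-3.5,0],"dr":[0,0,0.4]},{"slide":[0,-3.5,0],"dr":[0,0,0.4]},{"slide":[0,-3.5,0],"dr":[0,0,0.4]},{"slide":[0,-3.5,0],"dr":[0,0,0.4]},{"slide":[-0.5,-3,0],"dr":[0,0,0.4]},{"slide":[0,-1,0],"dr":[0,0,0]},{"slide":[0,0,0],"dr":[0,0,0]},{"slide":[0,0,0],"dr":[0,0,0]},{"slide":[0,0,0],"dr":[0,0,0]}]'
python3 - <<'E'
from h import *
from scipy.spatial.transform import Rotation as Ro
s=arm.get_state();R=Ro.from_rotvec(s['orientation']).as_matrix();print('yaw',np.degrees(np.arctan2(R[1,0],R[0,0])),s['position'],s['joint_vel'].round(3),R[:,2])
snap('wrist','w5');
well('w5')
E
```

```text
time_s: 7.05
position: [0.4857, -0.0864, 0.1925]
orientation: [-3.058, -0.717, 0.0]
force: [0.6, 1.1, -1.8]
gripper_width: 0.0194
yaw 26.389641348917205 [ 0.48570251 -0.08644314  0.19248605] [ 0.003 -0.002 -0.002 -0.002  0.001 -0.007] [-2.51705172e-04  2.77828664e-04 -9.99999930e-01]
block ((0.4531642198562622, -0.09662260115146637), (0.09832099825143814, 0.09777224063873291), 26.308483123779297)
well px 208.85279187817258 190.43147208121826 197.0 [ 0.4493 -0.1052  0.075 ]
```

View pics/w5.png

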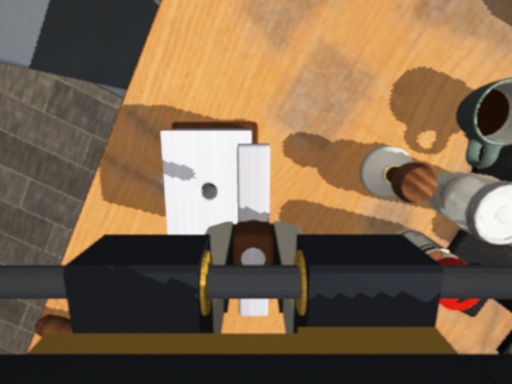

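```bash
python3 -m handwheel '[{"slide":[-1.3,-0.7,0],"dr":[0,0,0]},{"slide":[-1.4,-0.8,0],"dr":[0,0,0]},{"slide":[-0.95,-0.5,-1],"dr":[0,0,0]},{"slide":[0,0,-1.5],"dr":[0,0,0]},{"slide":[0,0,-1],"dr":[0,0,0]},{"slide":[0,0,0],"dr":[0,0,0]},{"slide":[0,0,0],"dr":[0,0,0]},{"slide":[0,0,0],"dr":[0,0,0]}]'
python3 - <<'E'
from h import *
snap('scene','s6');snap('side','d6')
s=arm.get_state();print(s['position'],s['force'])
a=[]
for f,(x,y) in(('s6',(290,140)),('d6',(295,140))):
    p,d,m=load(f); a.append(cv2.resize(p[y:y+80,x:x+57,::-1],None,fx=7,fy=7,interpolation=cv2.INTER_CUBIC))
cv2.imwrite('pics/c6.png',np.hstack(a)[:,:800])
E
```

```text
time_s: 7.9
position: [0.4494, -0.1076, 0.158]
orientation: [3.058, 0.716, 0.001]
force: [0.2, -0.2, -1.8]
gripper_width: 0.0195
[ 0.44937891 -0.10757249  0.15802944] [ 0.07941404  0.78039087 -1.80307945]
```

View pics/c6.png

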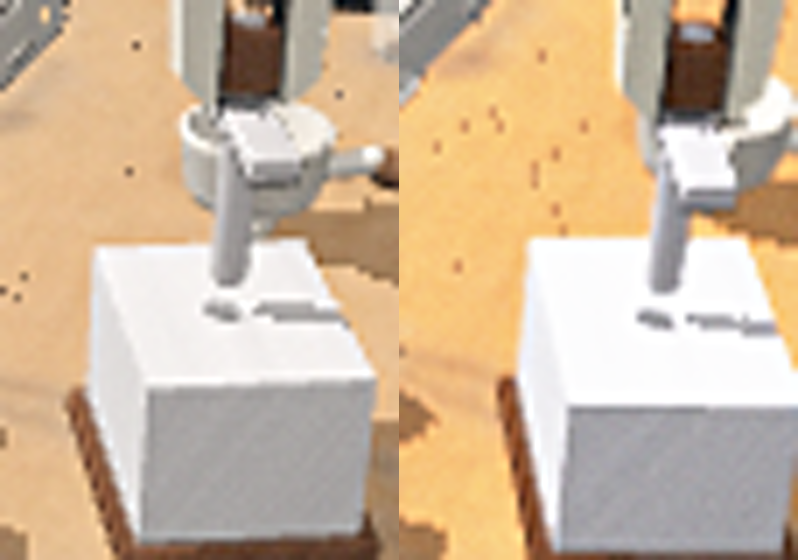

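The rod's foot sits just above the well in both views. In the crop, foot x is about 230 against hole x 223 in scene, and 665 against 657 in side. I'll compare pixel residuals.

```bash
python3 - <<'E'
from h import *
for f,(x,y) in(('s6',(290,140)),('d6',(295,140))):
    p,d,m=load(f); g=p.min(-1).astype(float)
    print(f,'proj well',np.round(proj((.449,-.1057,.075),m),2),'tcp foot',np.round(proj((.4492,-.1072,.085),m),2))
    # hole dark centroid
    u0,v0=(322,184) if f=='s6' else (331.5,185.5)
    r=g[int(v0)-5:int(v0)+6,int(u0)-7:int(u0)+8]; print(r.astype(int))
    for vv in range(165,182,3): print(vv, g[vv,310:340].astype(int))
E
```

```text
s6 proj well [321.63 183.69] tcp foot [321.97 179.89]
[[241 240 241 241 243 201 164 152 136 144 223 244 240 239 239]
 [241 241 241 242 243 238 154 137 138 197 245 240 239 239 237]
 [240 241 241 242 244 245 242 241 240 241 246 240 240 240 240]
 [239 240 241 243 247 228 238 243 245 243 239 242 246 248 247]
 [238 239 241 242 201 181 198 188 211 255 255 243 179 184 183]
 [240 240 242 243 172 144 155 151 176 216 248 166 154 163 165]
 [239 239 241 243 239 219 169 138 146 210 232 236 243 238 160]
 [238 240 238 241 243 243 244 241 239 239 238 239 243 244 238]
 [238 238 239 241 242 244 245 244 241 238 237 236 240 243 241]
 [237 236 238 240 241 241 241 240 240 238 236 235 238 240 239]
 [237 237 240 239 241 240 240 243 240 239 238 236 236 240 242]]
165 [138 144 139 130 128 128 168 188 174 165 156 202 179 156 138 150 152 152
 127 125 126 121 101 135 129 126 112 131 120 111]
168 [144 142 142 145 143 142 139 129 148 165 173 202 173 151 150 147 135 132
 135 142 141 138 134 134 134 135 145 141 138 139]
171 [143 142 145 143 143 142 147 144 140 142 164 192 163 150 148 144 149 147
 141 115  98  96  98 
[... 1219 characters left out ...]
125 126 128 125
 124 122 119 150 211 177 213 252 255 252 250 249]
168 [124 123 126 128 126 117 127 125 122 116 114 118 122 123 125 124 126 129
 131 124 132 178 191 156 151 168 151 148 145 149]
171 [127 122 128 117 122 120 119 121 118 118 116 122 124 120 119 120 116 115
 120 115 137 215 178 147 146 144 137 129 129 112]
174 [124 124 122 176 253 251 250 250 249 249 248 248 247 249 248 249 248 250
 249 249 244 200 165 149 137 134 195 254 247 247]
177 [125 111 117 196 251 254 253 253 253 252 252 252 252 252 253 253 253 253
 253 255 240 182 146 145 134 175 255 255 253 252]
180 [114 116 150 241 243 251 253 252 253 252 252 252 252 252 252 252 253 253
 253 255 228 162 144 134 138 222 255 253 252 252]
```

```bash
python3 - <<'E'
from h import *
a=[]
for f,(x,y) in(('w1',(258,172)),('w5',(209,190))):
    p,d,m=load(f); c=p[y-16:y+17,x-16:x+17]; g=c.min(-1)
    print(f,[proj((.4485+a*.008,-.1064+b*.008,.075),m) for a,b in((0,0),(1,0),(-1,0),(0,1),(0,-1))])
    print(g[6:28,4:29])
    a.append(cv2.resize(cv2.convertScaleAbs(c[:,:,::-1],alpha=1.0),None,fx=12,fy=12,interpolation=cv2.INTER_NEAREST))
cv2.imwrite('pics/c7.png',np.hstack(a)[:,:800])
E
```

```text
w1 [(np.float64(257.3757812311369), np.float64(172.61841137167215)), (np.float64(264.38983125329776), np.float64(172.5702166308945)), (np.float64(250.3618104421506), np.float64(172.6666055680251)), (np.float64(257.35207960657783), np.float64(165.6558926088415)), (np.float64(257.3992332063543), np.float64(179.5075938861333))]
[[218 218 219 219 219 219 220 221 222 224 225 226 227 226 226 226 226 225
  223 222 222 223 223 222 222]
 [218 218 218 218 219 219 220 220 222 223 223 222 223 225 226 226 226 226
  225 223 224 223 222 221 222]
 [219 218 218 219 219 219 219 218 216 213 209 205 204 209 214 218 223 224
  224 223 223 223 223 222 221]
 [219 219 218 218 219 218 215 209 196 182 169 157 154 160 172 189 207 220
  224 224 223 223 223 222 222]
 [220 219 218 219 218 215 204 184 154 124 101  88  84  88 104 136 172 201
  219 223 223 222 223 222 221]
 [220 219 218 219 216 205 178 137  95  61  42  33  32  35  48  79 122 168
  201 218 223 223 223 223 222]
 [221 219 219 219 211 188 140  85  44  24  15  14  14  15  23  45  82 128
  172 206 220 223 222 222 222]
 [222 221 219 217 205 168 107  51  23 
[... 3476 characters left out ...]
97  98 101 102 103 105 106 104 106 112
  133 176 222 240 244 244 243]
 [243 243 243 241 230 199 160 128 107 100  99 101 102 103 105 106 111 127
  159 201 233 242 244 244 243]
 [243 242 242 242 238 226 197 165 133 112 104 104 106 106 112 119 135 160
  195 228 239 244 244 244 243]
 [243 241 241 241 240 235 228 207 179 152 135 129 130 132 139 150 171 200
  230 239 243 244 244 244 243]
 [243 242 241 241 240 238 234 229 213 198 183 173 170 171 178 192 210 230
  240 243 244 244 244 244 243]
 [242 241 241 241 241 239 237 234 230 224 215 209 206 209 217 229 235 240
  243 244 244 244 244 244 243]
 [243 242 241 241 240 240 239 238 236 235 233 231 233 234 237 240 242 243
  244 244 244 244 244 243 243]]
```

View pics/c7.png

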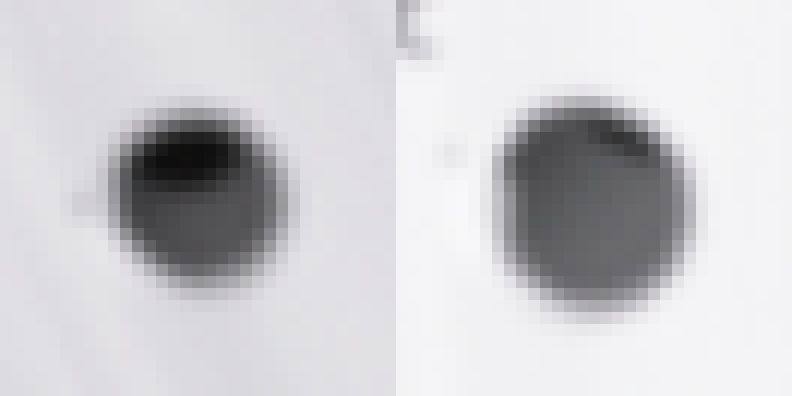

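```bash
python3 -m handwheel '[{"slide":[0,0.15,0],"dr":[0,0,0]},{"slide":[0,0,0],"dr":[0,0,0]},{"slide":[0,0,-0.3],"dr":[0,0,0]},{"slide":[0,0,-0.3],"dr":[0,0,0]},{"slide":[0,0,-0.2],"dr":[0,0,0]},{"slide":[0,0,-0.2],"dr":[0,0,0]},{"slide":[0,0,-0.2],"dr":[0,0,0]},{"slide":[0,0,-0.1],"dr":[0,0,0]},{"slide":[0,0,0],"dr":[0,0,0]},{"slide":[0,0,0],"dr":[0,0,0]}]'
python3 - <<'E'
from h import *
s=arm.get_state();print(s['position'],s['force'],s['wrist_torque'])
snap('scene','s8');snap('side','d8')
a=[]
for f,(x,y) in(('s8',(290,140)),('d8',(295,140))):
    p,d,m=load(f); a.append(cv2.resize(p[y:y+80,x:x+57,::-1],None,fx=7,fy=7,interpolation=cv2.INTER_CUBIC))
cv2.imwrite('pics/c8.png',np.hstack(a)[:,:800])
E
```

```text
time_s: 9.0
position: [0.4492, -0.106, 0.1447]
orientation: [3.059, 0.716, 0.0]
force: [0.1, -0.3, -2.1]
gripper_width: 0.0199
[ 0.44915567 -0.10602703  0.14466568] [ 0.09769956 -0.25969929 -2.08231144] [-0.05183116 -0.102859   -0.03701256]
```

View pics/c8.png

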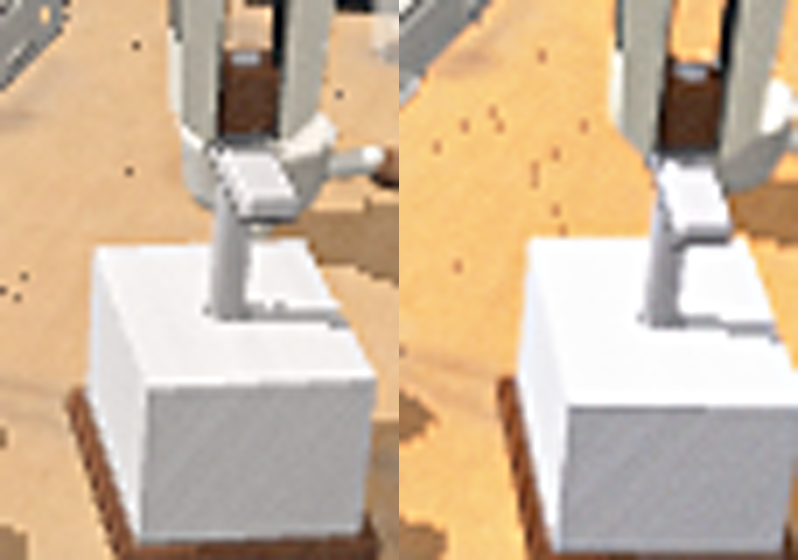

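The foot is about 3 mm into the mouth with no contact force. A dark sliver of the well shows on the rod's +x side, at (208,313), so I'll nudge 0.5 mm in +x and continue slowly.

```bash
python3 -m handwheel '[{"slide":[0.05,0,-0.1],"dr":[0,0,0]},{"slide":[0,0,-0.1],"dr":[0,0,0]},{"slide":[0,0,-0.1],"dr":[0,0,0]},{"slide":[0,0,-0.1],"dr":[0,0,0]},{"slide":[0,0,-0.1],"dr":[0,0,0]}]'
python3 -m handwheel '[{"slide":[0,0,-0.1],"dr":[0,0,0]},{"slide":[0,0,-0.1],"dr":[0,0,0]},{"slide":[0,0,-0.1],"dr":[0,0,0]},{"slide":[0,0,-0.1],"dr":[0,0,0]},{"slide":[0,0,0],"dr":[0,0,0]},{"slide":[0,0,0],"dr":[0,0,0]}]'
python3 -c "
from h import *
s=arm.get_state();print(s['position'],s['force'],s['wrist_torque'])"
```

```text
time_s: 9.6
position: [0.4495, -0.106, 0.1395]
orientation: [-3.059, -0.716, 0.001]
force: [-1.6, 0.5, -0.8]
gripper_width: 0.02
time_s: 10.2
position: [0.4495, -0.106, 0.1355]
orientation: [-3.059, -0.716, 0.001]
force: [-2.2, -0.8, -2.7]
gripper_width: 0.0198
[ 0.44947623 -0.10597869  0.13546719] [-2.19091753 -0.78987086 -2.68044684] [-0.04668167  0.35493138 -0.05969523]
```

```bash
python3 -m handwheel '[{"slide":[-0.05,0,0],"dr":[0,0,0]},{"slide":[0,0,0],"dr":[0,0,0]},{"slide":[0,0,0],"dr":[0,0,0]}]'
python3 -m handwheel '[{"slide":[0,0,-0.2],"dr":[0,0,0]},{"slide":[0,0,-0.2],"dr":[0,0,0]},{"slide":[0,0,-0.2],"dr":[0,0,0]},{"slide":[0,0,-0.1],"dr":[0,0,0]},{"slide":[0,0,0],"dr":[0,0,0]},{"slide":[0,0,0],"dr":[0,0,0]}]'
python3 -c "
from h import *
s=arm.get_state();print(s['position'],s['force'],s['wrist_torque'])"
```

```text
time_s: 10.5
position: [0.4493, -0.106, 0.1357]
orientation: [3.059, 0.716, 0.001]
force: [-0.0, -0.1, -1.9]
gripper_width: 0.0196
time_s: 11.1
position: [0.4492, -0.106, 0.1287]
orientation: [3.059, 0.716, 0.0]
force: [-0.1, -0.4, -1.2]
gripper_width: 0.0197
[ 0.44921412 -0.1060337   0.12865243] [-0.14833856 -0.38050198 -1.20446545] [-0.05977388 -0.10270629  0.0059562 ]
```

```bash
python3 -m handwheel '[{"slide":[0,0,-0.2],"dr":[0,0,0]},{"slide":[0,0,-0.2],"dr":[0,0,0]},{"slide":[0,0,-0.2],"dr":[0,0,0]},{"slide":[0,0,-0.2],"dr":[0,0,0]},{"slide":[0,0,-0.1],"dr":[0,0,0]}]'
python3 -m handwheel '[{"slide":[0,0,-0.2],"dr":[0,0,0]},{"slide":[0,0,-0.2],"dr":[0,0,0]},{"slide":[0,0,-0.2],"dr":[0,0,0]},{"slide":[0,0,-0.1],"dr":[0,0,0]},{"slide":[0,0,0],"dr":[0,0,0]},{"slide":[0,0,0],"dr":[0,0,0]}]'

```

```text
time_s: 11.6
position: [0.4491, -0.106, 0.1194]
orientation: [-3.059, -0.716, 0.0]
force: [-0.1, -0.4, -1.4]
gripper_width: 0.0196
time_s: 12.2
position: [0.4491, -0.106, 0.1126]
orientation: [-3.059, -0.716, 0.0]
force: [-0.6, 0.4, -2.1]
gripper_width: 0.0201
```

```bash
cat > free.py <<'E'
# exit 0 while no contact along z
from h import *
import sys
s=arm.get_state();print(s['position'][2].round(4),s['force'].round(2));sys.exit(0 if s['force'][2]<1.5 else 1)
E
python3 -m handwheel '[{"slide":[0,0,-0.1],"dr":[0,0,0]},{"slide":[0,0,-0.1],"dr":[0,0,0]},{"slide":[0,0,-0.1],"dr":[0,0,0]}]' && python3 free.py && python3 -m handwheel '[{"slide":[0,0,-0.05],"dr":[0,0,0]},{"slide":[0,0,-0.05],"dr":[0,0,0]}]' && python3 free.py && python3 -m handwheel '[{"slide":[0,0,-0.05],"dr":[0,0,0]},{"slide":[0,0,-0.05],"dr":[0,0,0]}]' && python3 free.py && python3 -m handwheel '[{"slide":[0,0,-0.05],"dr":[0,0,0]},{"slide":[0,0,-0.05],"dr":[0,0,0]}]' && python3 free.py && python3 -m handwheel '[{"slide":[0,0,-0.05],"dr":[0,0,0]},{"slide":[0,0,-0.05],"dr":[0,0,0]}]' && python3 free.py && python3 -m handwheel '[{"slide":[0,0,-0.05],"dr":[0,0,0]},{"slide":[0,0,-0.05],"dr":[0,0,0]}]' && python3 free.py
```

```text
time_s: 12.5
position: [0.4491, -0.106, 0.1096]
orientation: [3.059, 0.716, 0.0]
force: [0.1, -0.9, -2.3]
gripper_width: 0.0199
0.1096 [ 0.14 -0.86 -2.25]
time_s: 12.7
position: [0.4491, -0.106, 0.1086]
orientation: [-3.059, -0.716, 0.0]
force: [0.3, 0.7, -1.9]
gripper_width: 0.02
0.1086 [ 0.31  0.69 -1.93]
time_s: 12.9
position: [0.4491, -0.106, 0.1076]
orientation: [3.059, 0.716, 0.0]
force: [-0.1, 0.6, -1.1]
gripper_width: 0.0198
0.1076 [-0.14  0.63 -1.09]
time_s: 13.1
position: [0.4491, -0.106, 0.1066]
orientation: [-3.059, -0.716, 0.0]
force: [-0.5, 0.2, -2.4]
gripper_width: 0.0195
0.1066 [-0.5   0.24 -2.42]
time_s: 13.3
position: [0.4491, -0.106, 0.1056]
orientation: [-3.059, -0.716, 0.0]
force: [0.8, -0.5, -2.5]
gripper_width: 0.0198
0.1056 [ 0.84 -0.51 -2.48]
time_s: 13.5
position: [0.4491, -0.106, 0.1046]
orientation: [3.059, 0.716, -0.0]
force: [-0.3, -0.1, -1.9]
gripper_width: 0.0199
0.1046 [-0.28 -0.05 -1.94]
```

```bash
python3 -m handwheel '[{"slide":[0,0,-0.05],"dr":[0,0,0]},{"slide":[0,0,-0.05],"dr":[0,0,0]}]' && python3 free.py && python3 -m handwheel '[{"slide":[0,0,-0.05],"dr":[0,0,0]},{"slide":[0,0,-0.05],"dr":[0,0,0]}]' && python3 free.py && python3 -m handwheel '[{"slide":[0,0,-0.05],"dr":[0,0,0]},{"slide":[0,0,-0.05],"dr":[0,0,0]}]' && python3 free.py && python3 -m handwheel '[{"slide":[0,0,-0.05],"dr":[0,0,0]},{"slide":[0,0,-0.05],"dr":[0,0,0]}]' && python3 free.py && python3 -m handwheel '[{"slide":[0,0,-0.05],"dr":[0,0,0]},{"slide":[0,0,-0.05],"dr":[0,0,0]}]' && python3 free.py && python3 -m handwheel '[{"slide":[0,0,-0.05],"dr":[0,0,0]},{"slide":[0,0,-0.05],"dr":[0,0,0]}]' && python3 free.py && python3 -m handwheel '[{"slide":[0,0,-0.05],"dr":[0,0,0]},{"slide":[0,0,-0.05],"dr":[0,0,0]}]' && python3 free.py
```

```text
time_s: 13.7
position: [0.4491, -0.106, 0.1036]
orientation: [-3.059, -0.716, -0.0]
force: [0.2, -0.3, -2.0]
gripper_width: 0.0197
0.1036 [ 0.17 -0.31 -2.03]
time_s: 13.9
position: [0.4491, -0.106, 0.1026]
orientation: [-3.059, -0.716, 0.0]
force: [-0.4, 0.0, -2.1]
gripper_width: 0.02
0.1026 [-0.39  0.04 -2.08]
time_s: 14.1
position: [0.4491, -0.106, 0.1016]
orientation: [-3.059, -0.716, -0.0]
force: [-0.5, -0.2, -2.2]
gripper_width: 0.0198
0.1016 [-0.53 -0.2  -2.15]
time_s: 14.3
position: [0.4491, -0.106, 0.1006]
orientation: [3.059, 0.716, -0.0]
force: [0.6, 0.5, -0.9]
gripper_width: 0.0197
0.1006 [ 0.64  0.51 -0.86]
time_s: 14.5
position: [0.4491, -0.106, 0.0996]
orientation: [3.059, 0.716, 0.0]
force: [0.7, 0.8, -2.5]
gripper_width: 0.02
0.0996 [ 0.66  0.76 -2.5 ]
time_s: 14.7
position: [0.4491, -0.106, 0.0986]
orientation: [3.059, 0.716, 0.0]
force: [0.4, -0.3, -1.5]
gripper_width: 0.02
0.0986 [ 0.39 -0.33 -1.54]
time_s: 14.9
position: [0.4491, -0.106, 0.0976]
orientation: [-3.059, -0.716, -0.0]
force: [0.3, 0.7, -1.8]
gripper_width: 0.0198
0.0976 [ 0.32  0.66 -1.78]
```

```bash
python3 -m handwheel '[{"slide":[0,0,-0.05],"dr":[0,0,0]},{"slide":[0,0,-0.05],"dr":[0,0,0]}]' && python3 free.py && python3 -m handwheel '[{"slide":[0,0,-0.05],"dr":[0,0,0]},{"slide":[0,0,-0.05],"dr":[0,0,0]}]' && python3 free.py && python3 -m handwheel '[{"slide":[0,0,-0.05],"dr":[0,0,0]},{"slide":[0,0,-0.05],"dr":[0,0,0]}]' && python3 free.py && python3 -m handwheel '[{"slide":[0,0,-0.05],"dr":[0,0,0]},{"slide":[0,0,-0.05],"dr":[0,0,0]}]' && python3 free.py && python3 -m handwheel '[{"slide":[0,0,-0.05],"dr":[0,0,0]},{"slide":[0,0,-0.05],"dr":[0,0,0]}]' && python3 free.py && python3 -m handwheel '[{"slide":[0,0,-0.05],"dr":[0,0,0]},{"slide":[0,0,-0.05],"dr":[0,0,0]}]' && python3 free.py && python3 -m handwheel '[{"slide":[0,0,-0.05],"dr":[0,0,0]},{"slide":[0,0,-0.05],"dr":[0,0,0]}]' && python3 free.py
```

```text
time_s: 15.1
position: [0.4491, -0.106, 0.0966]
orientation: [3.059, 0.716, -0.0]
force: [0.2, -1.0, -2.1]
gripper_width: 0.0197
0.0966 [ 0.24 -0.98 -2.07]
time_s: 15.3
position: [0.4491, -0.106, 0.0956]
orientation: [-3.059, -0.716, 0.0]
force: [0.2, 0.2, -1.8]
gripper_width: 0.0198
0.0956 [ 0.17  0.23 -1.79]
time_s: 15.5
position: [0.4491, -0.106, 0.0946]
orientation: [3.059, 0.716, 0.0]
force: [-0.5, -0.4, -2.0]
gripper_width: 0.0199
0.0946 [-0.53 -0.38 -1.99]
time_s: 15.7
position: [0.4493, -0.1062, 0.0939]
orientation: [3.058, 0.716, 0.0]
force: [-2.5, -0.7, 7.8]
gripper_width: 0.0197
0.0939 [-2.46 -0.72  7.81]
```

Contact at TCP z about 0.094 with about 10 N. Hold this light press.

```bash
python3 -m handwheel '[{"slide":[0,0,0],"dr":[0,0,0]},{"slide":[0,0,0],"dr":[0,0,0]},{"slide":[0,0,0],"dr":[0,0,0]},{"slide":[0,0,0],"dr":[0,0,0]},{"slide":[0,0,0],"dr":[0,0,0]},{"slide":[0,0,0],"dr":[0,0,0]},{"slide":[0,0,0],"dr":[0,0,0]},{"slide":[0,0,0],"dr":[0,0,0]}]'
python3 - <<'E'
from h import *
s=arm.get_state();print(s['position'],s['force'],s['wrist_torque'])
snap('scene','s9');snap('side','d9')
a=[]
for f,(x,y) in(('s9',(290,140)),('d9',(295,140))):
    p,d,m=load(f); a.append(cv2.resize(p[y:y+80,x:x+57,::-1],None,fx=7,fy=7,interpolation=cv2.INTER_CUBIC))
cv2.imwrite('pics/c9.png',np.hstack(a)[:,:800])
E
```

```text
time_s: 16.5
position: [0.4493, -0.1061, 0.0939]
orientation: [3.059, 0.716, 0.0]
force: [-1.8, -0.5, 5.2]
gripper_width: 0.0195
[ 0.44926003 -0.10612801  0.09386232] [-1.81043477 -0.52267081  5.17670607] [-0.17122888  0.31935864 -0.00927498]
```

View pics/c9.png

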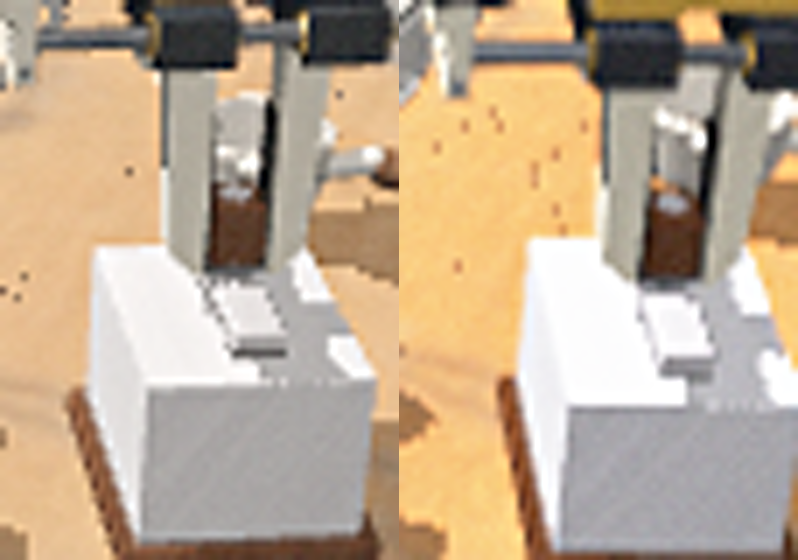

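```bash
python3 -m handwheel '[{"slide":[0,0,-0.03],"dr":[0,0,0]},{"slide":[0,0,0],"dr":[0,0,0]},{"slide":[0,0,0],"dr":[0,0,0]},{"slide":[0,0,0],"dr":[0,0,0]},{"slide":[0,0,0],"dr":[0,0,0]},{"slide":[0,0,0],"dr":[0,0,0]}]'
python3 -m handwheel '[{"slide":[0,0,0.03],"dr":[0,0,0]},{"slide":[0,0,0],"dr":[0,0,0]},{"slide":[0,0,0],"dr":[0,0,0]}]'
```

```text
time_s: 17.2
position: [0.4493, -0.1062, 0.0938]
orientation: [3.058, 0.716, 0.001]
force: [-2.5, 0.1, 10.4]
gripper_width: 0.0196
time_s: 17.5
position: [0.4493, -0.1061, 0.0939]
orientation: [3.058, 0.716, 0.0]
force: [-2.9, -0.5, 7.3]
gripper_width: 0.0193
```

```bash
python3 -m handwheel '[{"slide":[-0.02,0,0],"dr":[0,0,0]},{"slide":[0,0,0],"dr":[0,0,0]},{"slide":[0,0,0],"dr":[0,0,0]},{"slide":[0,0,0],"dr":[0,0,0]},{"slide":[0,0,0],"dr":[0,0,0]},{"slide":[0,0,0],"dr":[0,0,0]},{"slide":[0,0,0],"dr":[0,0,0]}]' 54 20
python3 - <<'E'
from h import *
snap('scene','s10')
p,d,m=load('s10'); cv2.imwrite('pics/c10.png',cv2.resize(p[130:230,270:370,::-1],None,fx=6,fy=6,interpolation=cv2.INTER_CUBIC))
E
```

```text
time_s: 18.2
position: [0.4489, -0.106, 0.0936]
orientation: [-3.059, -0.716, -0.0]
force: [0.3, 0.2, -0.4]
gripper_width: 0.05
```

View pics/c10.png

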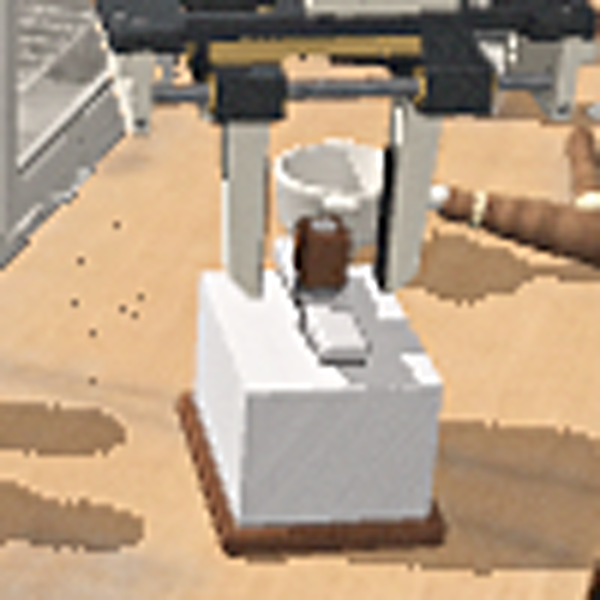

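The gauge stands free in the well, with the bar still up. Next: rise, then turn 90°.

```bash
python3 -m handwheel '[{"slide":[0,0,1.0],"dr":[0,0,0]},{"slide":[0,0,2.0],"dr":[0,0,0]},{"slide":[0,0,2.0],"dr":[0,0,0]},{"slide":[0,0,1.0],"dr":[0,0,0]},{"slide":[0,0,0],"dr":[0,0,0]},{"slide":[0,0,0],"dr":[0,0,0]}]'
python3 -m handwheel '[{"slide":[0,0,0],"dr":[0,0,-0.9375]},{"slide":[0,0,0],"dr":[0,0,-0.9375]},{"slide":[0,0,0],"dr":[0,0,-0.9375]},{"slide":[0,0,0],"dr":[0,0,-0.9375]},{"slide":[0,0,0],"dr":[0,0,-0.9375]},{"slide":[0,0,0],"dr":[0,0,-0.9375]},{"slide":[0,0,0],"dr":[0,0,-0.9375]},{"slide":[0,0,0],"dr":[0,0,-0.9375]},{"slide":[0,0,0],"dr":[0,0,-0.9375]},{"slide":[0,0,0],"dr":[0,0,-0.9375]},{"slide":[0,0,0],"dr":[0,0,-0.9375]},{"slide":[0,0,0],"dr":[0,0,-0.9375]}]'
python3 -m handwheel '[{"slide":[0,0,0],"dr":[0,0,0]},{"slide":[0,0,0],"dr":[0,0,0]},{"slide":[0,0,0],"dr":[0,0,0]}]'
python3 - <<'E'
from h import *
from scipy.spatial.transform import Rotation as Ro
s=arm.get_state();R=Ro.from_rotvec(s['orientation']).as_matrix();print('yaw',np.degrees(np.arctan2(R[1,0],R[0,0])),s['position'],s['force'],s['gripper_width'])
snap('wrist','w11')
E
```

```text
time_s: 18.85
position: [0.4487, -0.1059, 0.1533]
orientation: [-3.059, -0.716, 0.0]
force: [-0.4, -0.5, 0.4]
gripper_width: 0.0503
time_s: 20.05
position: [0.4484, -0.1059, 0.1526]
orientation: [2.665, -1.664, -0.003]
force: [0.2, -0.3, 0.1]
gripper_width: 0.0502
time_s: 20.35
position: [0.4487, -0.106, 0.1533]
orientation: [2.672, -1.652, -0.001]
force: [-1.0, 0.7, -0.2]
gripper_width: 0.0503
yaw -63.47278679948681 [ 0.44873479 -0.105963    0.15328569] [-1.01259197  0.66296529 -0.21833383] 0.05026918232746471
```

View pics/w11.png

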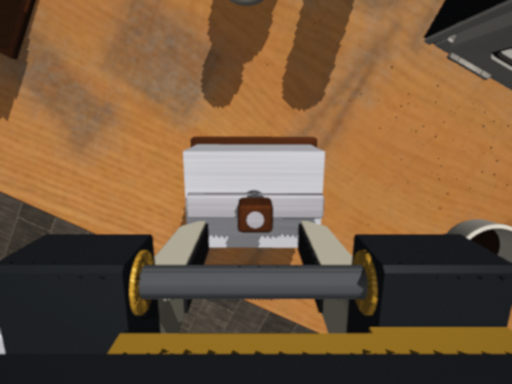

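The head's dot is at (255,218), centred between the fingers. The bar lies across, under the fingers' line, parallel to the block.

```bash
python3 - <<'E'
from h import *
p,d,m=load('w11'); 
mk=((p.min(-1)>140)).astype(np.uint8)
n,l,st,ce=cv2.connectedComponentsWithStats(mk)
for i in range(1,n):
  if 30<st[i,4]<700 and 225<ce[i][0]<285:print(st[i],ce[i].round(1),ray(*ce[i],.1215,m).round(4))
print(pts(d,m)[218,255])
E
python3 -m handwheel '[{"slide":[0,0,-1.0],"dr":[0,0,0]},{"slide":[0,0,-1.5],"dr":[0,0,0]},{"slide":[0,0,-1.5],"dr":[0,0,0]},{"slide":[0,0,-0.8],"dr":[0,0,0]},{"slide":[0,0,-0.4],"dr":[0,0,0]},{"slide":[0,0,0],"dr":[0,0,0]},{"slide":[0,0,0],"dr":[0,0,0]}]'
```

```text
[247 212  16  16 196] [254.8 219.4] [ 0.4487 -0.1071  0.1215]
[258 234  40  14 442] [278.3 241.3] [ 0.4419 -0.1282  0.1215]
[ 0.44962912 -0.10682527  0.121417  ]
time_s: 21.1
position: [0.4492, -0.1061, 0.102]
orientation: [-2.669, 1.656, -0.001]
force: [-0.4, 0.7, 1.2]
gripper_width: 0.0497
```

```bash
sed 's/<1.5 else/<7.5 else/' free.py > free2.py
python3 -m handwheel '[{"slide":[0,0,-0.2],"dr":[0,0,0]},{"slide":[0,0,-0.2],"dr":[0,0,0]},{"slide":[0,0,-0.2],"dr":[0,0,0]},{"slide":[0,0,-0.1],"dr":[0,0,0]}]' && python3 free2.py && python3 -m handwheel '[{"slide":[0,0,-0.1],"dr":[0,0,0]},{"slide":[0,0,-0.1],"dr":[0,0,0]}]' && python3 free2.py && python3 -m handwheel '[{"slide":[0,0,-0.1],"dr":[0,0,0]},{"slide":[0,0,-0.1],"dr":[0,0,0]}]' && python3 free2.py && python3 -m handwheel '[{"slide":[0,0,-0.1],"dr":[0,0,0]},{"slide":[0,0,-0.1],"dr":[0,0,0]}]' && python3 free2.py && python3 -m handwheel '[{"slide":[0,0,-0.05],"dr":[0,0,0]},{"slide":[0,0,-0.05],"dr":[0,0,0]}]' && python3 free2.py
```

```text
time_s: 21.5
position: [0.4489, -0.106, 0.0945]
orientation: [2.669, -1.656, -0.0]
force: [-0.5, -0.6, 0.2]
gripper_width: 0.0505
0.0945 [-0.5  -0.55  0.22]
time_s: 21.7
position: [0.4491, -0.106, 0.0927]
orientation: [-2.669, 1.656, -0.0]
force: [-0.1, 0.6, 3.7]
gripper_width: 0.0503
0.0927 [-0.14  0.56  3.69]
time_s: 21.9
position: [0.4491, -0.106, 0.0907]
orientation: [-2.669, 1.656, -0.001]
force: [0.4, -0.0, 3.2]
gripper_width: 0.0501
0.0907 [ 0.42 -0.02  3.17]
time_s: 22.1
position: [0.449, -0.106, 0.0886]
orientation: [-2.669, 1.656, -0.0]
force: [-0.6, 1.1, 4.1]
gripper_width: 0.0502
0.0886 [-0.63  1.09  4.07]
time_s: 22.3
position: [0.449, -0.106, 0.0876]
orientation: [-2.669, 1.656, -0.0]
force: [-0.0, 0.8, 3.8]
gripper_width: 0.0503
0.0876 [-0.02  0.81  3.79]
```

The bar is sliding at about 4 N. I'll continue in half-millimetre rows until it seats.

```bash

python3 -m handwheel '[{"slide":[0,0,-0.05],"dr":[0,0,0]},{"slide":[0,0,-0.05],"dr":[0,0,0]}]' && python3 free2.py && python3 -m handwheel '[{"slide":[0,0,-0.05],"dr":[0,0,0]}]' && python3 free2.py && python3 -m handwheel '[{"slide":[0,0,-0.05],"dr":[0,0,0]}]' && python3 free2.py && python3 -m handwheel '[{"slide":[0,0,-0.05],"dr":[0,0,0]}]' && python3 free2.py && python3 -m handwheel '[{"slide":[0,0,-0.05],"dr":[0,0,0]}]' && python3 free2.py&& python3 -m handwheel '[{"slide":[0,0,-0.05],"dr":[0,0,0]}]' && python3 free2.py && python3 -m handwheel '[{"slide":[0,0,-0.05],"dr":[0,0,0]}]' && python3 free2.py
```

```text
time_s: 22.5
position: [0.449, -0.1061, 0.0866]
orientation: [-2.669, 1.656, -0.0]
force: [-0.3, 0.8, 3.5]
gripper_width: 0.0501
0.0866 [-0.26  0.8   3.45]
time_s: 22.6
position: [0.4489, -0.106, 0.0861]
orientation: [-2.669, 1.656, -0.0]
force: [0.6, 0.6, 4.2]
gripper_width: 0.05
0.0861 [0.63 0.64 4.18]
time_s: 22.7
position: [0.4489, -0.106, 0.0856]
orientation: [-2.669, 1.656, -0.0]
force: [-0.5, 0.5, 3.8]
gripper_width: 0.0497
0.0856 [-0.53  0.46  3.84]
time_s: 22.8
position: [0.449, -0.106, 0.0853]
orientation: [-2.669, 1.656, -0.0]
force: [-2.5, 1.7, 13.4]
gripper_width: 0.0504
0.0853 [-2.47  1.7  13.37]
```

```bash

python3 -m handwheel '[{"slide":[0,0,0],"dr":[0,0,0]},{"slide":[0,0,0],"dr":[0,0,0]},{"slide":[0,0,0],"dr":[0,0,0]}]'
python3 -m handwheel '[{"slide":[0,0,0],"dr":[0,0,0]},{"slide":[0,0,0],"dr":[0,0,0]},{"slide":[0,0,0],"dr":[0,0,0]},{"slide":[0,0,0],"dr":[0,0,0]},{"slide":[0,0,0],"dr":[0,0,0]},{"slide":[0,0,0],"dr":[0,0,0]},{"slide":[0,0,0],"dr":[0,0,0]},{"slide":[0,0,0],"dr":[0,0,0]},{"slide":[0,0,0],"dr":[0,0,0]},{"slide":[0,0,0],"dr":[0,0,0]},{"slide":[0,0,0],"dr":[0,0,0]}]'
python3 - <<'E'
from h import *
snap('scene','s12');snap('side','d12')
a=[]
for f,(x,y) in(('s12',(290,140)),('d12',(295,140))):
    p,d,m=load(f); a.append(cv2.resize(p[y:y+80,x:x+57,::-1],None,fx=7,fy=7,interpolation=cv2.INTER_CUBIC))
cv2.imwrite('pics/c12.png',np.hstack(a)[:,:800])
E
```

```text
time_s: 23.1
position: [0.449, -0.106, 0.0853]
orientation: [-2.669, 1.656, -0.0]
force: [-1.2, 0.8, 7.3]
gripper_width: 0.05
time_s: 24.2
position: [0.449, -0.106, 0.0853]
orientation: [-2.669, 1.656, -0.0]
force: [-1.0, 1.3, 7.1]
gripper_width: 0.0502
```

View pics/c12.png

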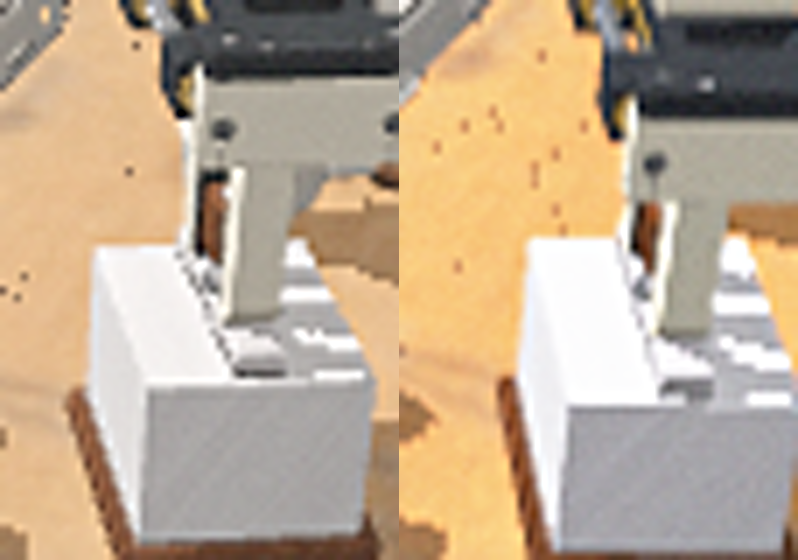

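The bar lies on the block's top in both views. The net press is only about 3 N over friction, so I'll press slightly more for a second, then withdraw.

```bash

python3 -m handwheel '[{"slide":[0,0,-0.04],"dr":[0,0,0]},{"slide":[0,0,0],"dr":[0,0,0]},{"slide":[0,0,0],"dr":[0,0,0]}]'
python3 -m handwheel '[{"slide":[0,0,0],"dr":[0,0,0]},{"slide":[0,0,0],"dr":[0,0,0]},{"slide":[0,0,0],"dr":[0,0,0]},{"slide":[0,0,0],"dr":[0,0,0]},{"slide":[0,0,0],"dr":[0,0,0]},{"slide":[0,0,0],"dr":[0,0,0]},{"slide":[0,0,0],"dr":[0,0,0]},{"slide":[0,0,0],"dr":[0,0,0]},{"slide":[0,0,0],"dr":[0,0,0]},{"slide":[0,0,0],"dr":[0,0,0]},{"slide":[0,0,0],"dr":[0,0,0]}]'
python3 -m handwheel '[{"slide":[0,0,0.1],"dr":[0,0,0]},{"slide":[0,0,0.4],"dr":[0,0,0]},{"slide":[0,0,1],"dr":[0,0,0]},{"slide":[0,0,2],"dr":[0,0,0]},{"slide":[0,0,3],"dr":[0,0,0]},{"slide":[0,0,3],"dr":[0,0,0]},{"slide":[0,0,3],"dr":[0,0,0]},{"slide":[0,0,1],"dr":[0,0,0]},{"slide":[0,0,0],"dr":[0,0,0]},{"slide":[0,0,0],"dr":[0,0,0]}]'
python3 - <<'E'
from h import *
p,d,m=snap('wrist','w13');snap('scene','s13');snap('side','d13')
P=pts(d,m)
for q in((.449,-.1061,.12),(.449-.4444*.035,-.1061+.8957*.035,.085),(.449+.4444*.035,-.1061-.8957*.035,.085)):
    u,v=map(int,proj(q,m));print((u,v),np.median(P[v-1:v+2,u-1:u+2].reshape(-1,3),0).round(4))
a=[]
for f,(x,y) in(('s13',(290,140)),('d13',(295,140))):
    p,d,m=load(f); a.append(cv2.resize(p[y:y+80,x:x+57,::-1],None,fx=7,fy=7,interpolation=cv2.INTER_CUBIC))
cv2.imwrite('pics/c13.png',np.hstack(a)[:,:800])
E
```

```text
time_s: 24.6
position: [0.449, -0.106, 0.0853]
orientation: [-2.669, 1.656, -0.0]
force: [-3.2, 2.3, 12.8]
gripper_width: 0.0501
time_s: 25.7
position: [0.449, -0.106, 0.0853]
orientation: [-2.669, 1.656, -0.0]
force: [-3.2, 2.0, 12.6]
gripper_width: 0.05
time_s: 26.7
position: [0.4484, -0.1059, 0.2188]
orientation: [2.669, -1.656, -0.002]
force: [0.9, -0.2, 0.9]
gripper_width: 0.0504
(253, 193) [ 0.4494 -0.1052  0.1215]
(217, 185) [ 0.4334 -0.0743  0.0842]
(289, 185) [ 0.4644 -0.137   0.0846]
```

View pics/c13.png

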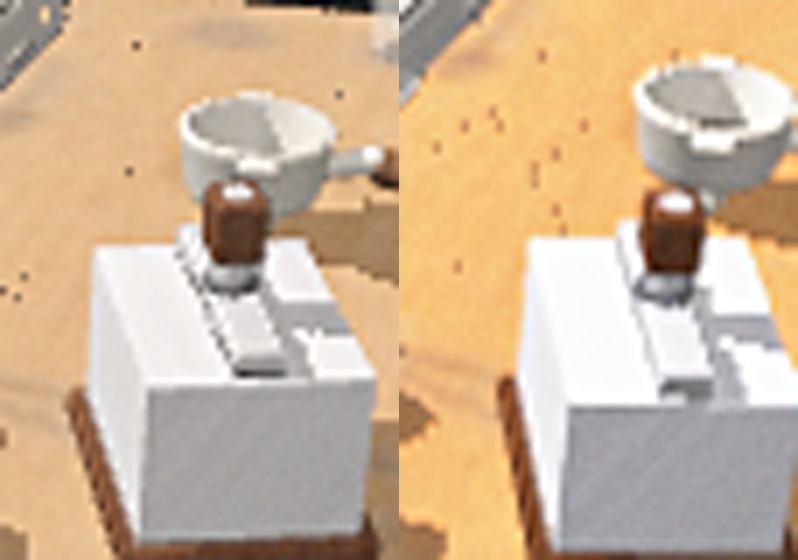

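View pics/w13.png

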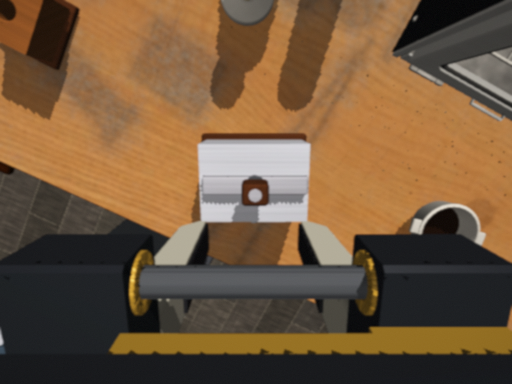

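The gauge stands upright in the well. The bar lies flat on the block, with its arm tops at 84.2 and 84.6 mm, and the head's top is still at 121.5 mm. The robot is clear, so I'll hand in.

```bash
python3 -c "
from plant import arm
print(arm.sign_off())"
```

```text
the job is handed in; nothing more can be done
None
```

I lifted the gauge out of its stand and lowered its rod slowly into the well. It touched the floor about 53.5 mm below the block's top. I pressed it there by its head at about 7–12 N for over a second, then let go. Next I turned the fingers a quarter turn and slid the stop bar down at about 4 N until it met the block. I held it there at about 7 N for 1.4 s, then about 12.7 N for another 1.4 s, and withdrew straight up. The job was handed in at about 27 s.

- **Last checks:** The gauge stands upright. Its head top was still at 121.5 mm, where it was after bottoming (121.4 mm), so the rod stayed on the floor. The bar's two arms read 84.2 and 84.6 mm, against 85 mm expected for lying flat, which is within camera error. The robot was about 0.1 m clear and reading no contact. I did not check the bystanders' positions against the first picture; I felt no contact with them, and the last pictures of the work area show nothing out of place.
- **Disagreements:** The well's position differed by about 1 mm between the hole's outline and the block's outline. A 0.5 mm shift in +x near the mouth gave about 2 N of sideways contact, so I undid it, and the rod then went down freely. When the bar first seated, the force peaked briefly at about 13 N.

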